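# Check shaker belt-drive alignment: straightedge on, tensioner held wound

### The arm

A 6-joint arm with a two-finger parallel gripper is mounted at the origin on the work surface. World frame = base frame: x ahead of the robot, y to its left, z up, the work surface at z = 0. Lengths are in m, angles in rad, forces in N, time in s.
With the tool pointing down it reaches from about 0.225 to 0.875 m from the base axis. Payload 3.4 kg.
Tool frame: the origin (TCP) lies midway between the tips of the shut fingers; the grasp point (between the pads) lies behind it (manip.grip_point_offset is the z of the grasp point in the tool frame, in m); z points along the fingers, x is the direction in which the jaws open and shut, and the axes are right-handed (so a half turn about z gives the same grasp; the last joint's range is limited). The gripper opens to 85 mm and grips with 20 to 120 N. Pads are 22 mm wide; open, the fingers measure 114 mm over their backs; the gripper's body (76 mm by 85 mm) begins 54 mm behind the grasp point. The pads swing forward as they close: fully open they stand 13 mm farther back than shut.
Start: joints at [-1.401, 0.276, 1.505, -0, 1.361, -0.121], TCP at [0.165, -0.551, 0.231] pointing down, gripper open.
Joint ranges: [-2.89, 2.89], [-0.75, 2.08], [0.22, 2.7], [-1.18, 4.32], [0.11, 2.71], [-2.7, 2.7]. Speed limits (rad/s): [2.57, 2.57, 3.14, 3.14, 3.14, 3.14].

### API

Orientations are given as a unit quaternion [w, x, y, z].
In Python, from rig import manip, eyes, recognise, regions_of, mark_of gives the robot as it stands.
- The arm moves only by the shell command python3 -m inch 'ROWS' [FORCE]. ROWS is JSON, a list of rows, each a list of 5 numbers: the gripper command: -1 is shut, 1 is fully open, values between are in proportion, then the shift along the tool's x, y, z in mm, then the turn about the tool's z in degrees. A call has 1 to 20 rows; each row shifts and turns the pose as measured when the row begins, along the tool's axes as they then stand; what a row does not reach is not made up. A row lasts 1/12 s, in which the tool goes at most 41.7 mm and 7.16 degrees, less where a joint would pass 70% of its speed; a pose out of reach is approached as far as the arm can. A call with a gripper value outside its range is refused whole. The fingers move at their own pace and stop on an object; FORCE is the grip in N (left out, the last holds). Time passes only in rows, so rows that do not move let the fingers close. It gives the time, the measured TCP pose, the force and the opening at its end, in the units of the state.
- manip.get_state(): the state, without advancing time (a new reading comes with each control period).
- eyes.get_image(name): name is "scene" or "top" or "wrist"; returns a dict with "frame" (400x640x3 uint8, red, green, blue), "K" (3x3 intrinsics, pixels), "rvec" (rotation vector, rad) and "tvec" (3), from world to camera coordinates, as OpenCV has them; the wrist camera has in their place "mount" (4x4, takes a point from camera to tool coordinates, whose origin is the TCP and whose axes are the tool frame's). Camera axes: x right, y down, z forward; pixel columns grow to the right and rows downward; lengths in m; the calibration is good to about 2 mm. A picture is of the moment at which its call begins: read the wrist's pose just before it. There is no depth.
- manip.sign_off(): hands the job in, once; it reports no verdict.
Trained networks look in a picture, given as the dict that the camera call returned (one of the last four; its "shot" number tells which), for a name from the list of things; names that differ only in an ending like _2 or _b are one class to them, and where a whole thing is asked for, a point or a joint stands for the part that bears it (a point fixed in the world has none). Each returns a list of dicts, best first, with "confidence" (0 to 1); they miss things now and then, are a little off and sometimes report something else, mostly with a low value. They report only what shows in the picture. A call takes as long as a camera call.
- recognise(picture, target): "bbox" ([left, top, width, height] in pixels, round what is visible of it).
- regions_of(picture, target): "mask" (400x640 bool, what is visible of it) and "bbox" ([left, top, width, height] in pixels, round what is visible of it).
- mark_of(picture, target): "point" ([row, column] in pixels: a listed point, or the origin of a listed thing).
The state is a dict: "clock": time; "qpos": joint angles; "qd": joint speeds; "effort": joint torques, N m; "position": TCP position; "ee_rot": TCP orientation; "contact_force": force on the tool from outside, world axes, zero at the start; "moment": the same for the moment, N m; "width": finger opening in m.
Only numpy, scipy, OpenCV 4.12 (cv2) and the standard library are available. Lean on these libraries where they do the work, as an engineer would, in place of code of your own. Each camera call takes 0.05 s, during which the arm holds its last target.

### The job

This laboratory shaker is open for a new belt and its pulleys must be checked for line: lay the straightedge, on its narrow edge, flush across the faces of the drive pulley and the motor pulley so that it runs over both shaft centres and reaches past them, setting it down without dropping it, and let go of it. Then take the tensioner arm (the orange finger post is there for it) and swing it against its spring right up to its stop, which brings the idler in under the straightedge, without ever letting it snap back, and finish while still holding it there with the fingers so that I can gauge the gap. The straightedge must still lie flush as laid at the end, and leave the tub, the jar and the beaker alone.

Things in the scene. Friction and masses are not known exactly. Their poses are not given: they have to be found in the camera images.
- shaker: Orbital shaker with its platform and belt off: white casing 250 (x) x 320 (y) mm on rubber feet, dark deck 70 mm above the bench, rim 76 mm, low bearing bosses to 79 mm at three corners. It does not move. Origin: centre of its underside on the bench; x points from the front panel to the rear, y to its left. The drive pulley shaft is at (-15, 75) mm, the motor pulley shaft at (-15, -85), the tensioner's pivot at (40, -95).
- drive_face (a point): Centre of the upper face of the drive pulley, the large aluminium toothed pulley, 110 mm across and 20 mm thick, that turns on a vertical shaft; the face is level, 108 mm above the bench.
- motor_face (a point): Centre of the upper face of the motor pulley, the small aluminium toothed pulley, 40 mm across, 20 mm thick, 160 mm from the drive pulley's shaft; its face is level with that of the drive pulley, 108 mm above the bench. Between the two rims there is a gap of 85 mm.
- straightedge: Loose straightedge, blue sides, bright metal edges, black tick marks along the top, 300 mm long (its x), 16 mm wide (its y), 32 mm high (its z), about 0.4 kg, balanced at its middle. At the start it stands on its narrow edge on the bench beside the shaker, at any angle up to about 20 degrees from straight ahead. Origin: middle of its underside. When it lies on the pulleys its top is 140 mm above the bench.
- tensioner: Fixed hanger plate and pivot body of the belt tensioner (coil spring, 43 mm across) with the arm it carries. Origin: on the pivot axis (vertical) at deck height, 70 mm above the bench; x and y as the shaker's.
- idler_arm (a joint): Angle of the tensioner arm about its vertical pivot, rad: 0 where the spring holds it, grows anticlockwise seen from above, 0.90 at its stop (a steel pin). The spring resists all the way and returns the arm when let go: at the finger post it takes about 3.3 N at the start and 7.5 N at the stop. The arm is a steel plate, upper face 88 mm above the bench, with two limbs: one to the idler, 91 mm from the pivot, and one to the finger post, 60 mm from the pivot.
- pivot_cap (a point): Point on the pivot axis of the tensioner arm, on top of the pivot cap, 94 mm above the bench.
- finger_post (a point): Centre of the top of the orange upright finger post on the tensioner arm: round, 14 mm thick, 42 mm tall, standing on the arm from 88 mm to 130 mm above the bench, moving with the arm on a circle of 60 mm about the pivot. Seen from the pivot it lies 38.4 degrees anticlockwise of the shaker's x axis with the arm at rest and 90 degrees (along the shaker's y) at the stop, where its axis is 55 mm from the line of the two shafts.
- idler_face (a point): Centre of the upper face of the black idler pulley, 32 mm across, on the tensioner arm; the face is 104 mm above the bench, so it passes 4 mm under the straightedge. With the arm at its stop it is midway in the gap on the line of the two shafts.
- wipes_tub: Bystander: white tub with a blue cap, 90 mm across, 170 mm tall, upright. Origin: centre of its underside.
- small_jar: Bystander: small jar with a red cap and a yellow band, 54 mm across, 90 mm tall, upright. Origin: centre of its underside.
- beaker: Bystander: empty glass beaker, 72 mm across, 92 mm tall, upright. Origin: centre of its underside.

How it is judged:
By the outcome, as a careful person would: the job done as asked, in the order asked, and still so for the second after the job is handed in, while the arm keeps its last pose, push and grip.
It also fails if it takes over 48 s, if anything falls off the work surface, if the arm or the gripper's body presses on something with over 40 N, if the wrist force passes 120 N, or if a joint passes its speed limit or range.

## Working session

There is one attempt and no reset: what is moved stays moved. The work goes in short steps, Python scripts to look and compute and a shell command to move; the robot and the scene stay as the last step left them, time stands still between calls to the robot, and variables do not carry over. Pictures are saved under pics/ and viewed, and the job is handed in when it is done.

```bash
ls; mkdir -p pics; cat > h.py <<'E'
import numpy as np, cv2, json
from rig import manip, eyes, recognise, regions_of, mark_of
from scipy.spatial.transform import Rotation as R
def cam(im, st=None):
    """returns R(world->cam), t"""
    if 'mount' in im:
        st=st or manip.get_state()
        q=st['ee_rot']; T=np.eye(4); T[:3,:3]=R.from_quat([q[1],q[2],q[3],q[0]]).as_matrix(); T[:3,3]=st['position']
        C=np.linalg.inv(T@np.array(im['mount'])); return C[:3,:3],C[:3,3]
    return cv2.Rodrigues(np.array(im['rvec'],float))[0],np.array(im['tvec'],float).ravel()
def ray_z(im,rc,z,st=None):
    Rm,t=cam(im,st); K=np.array(im['K']); d=np.linalg.inv(K)@[rc[1],rc[0],1]
    o=-Rm.T@t; d=Rm.T@d; s=(z-o[2])/d[2]; return o+s*d
def proj(im,P,st=None):
    Rm,t=cam(im,st); p=np.array(im['K'])@(Rm@np.array(P)+t); return p[:2]/p[2]
def save(im,n): cv2.imwrite('pics/'+n+'.png',cv2.cvtColor(im['frame'],cv2.COLOR_RGB2BGR))
E
python3 - <<'E'
from h import *
st=manip.get_state(); print(st, manip.grip_point_offset)
for n in ['scene','top','wrist']:
    st=manip.get_state(); im=eyes.get_image(n); save(im,n+'0')
    Z=dict(drive_face=.108,motor_face=.108,straightedge=0,pivot_cap=.094,finger_post=.130,idler_face=.104,shaker=0,wipes_tub=0,small_jar=0,beaker=0)
    for k,z in Z.items():
        m=mark_of(im,k)
        for d in m[:2]: print(n,k,round(d['confidence'],2),np.round(d['point'],1),np.round(ray_z(im,d['point'],z,st),4))
E
```

```text
pics
{'clock': 0.0, 'qpos': array([-1.40100028e+00,  2.76607404e-01,  1.50615762e+00, -3.60651797e-06,
        1.36067123e+00, -1.20984750e-01]), 'qd': array([ 0.00057467, -0.00200981,  0.00011002, -0.00011096, -0.0009843 ,
       -0.00044148]), 'effort': array([ 5.51745106e-04, -4.16774547e+01, -2.45805037e+01, -4.03814774e-04,
        1.09309377e-02, -5.99942410e-06]), 'position': array([ 0.16476451, -0.5503351 ,  0.23042286]), 'ee_rot': array([-6.34435965e-04,  8.02091004e-01, -5.97201115e-01, -6.68741522e-04]), 'contact_force': array([ 0.14713317,  0.09514799, -0.87913548]), 'moment': array([-0.00315473,  0.02344263,  0.02053068]), 'width': 0.08533026226320223} -0.0187
scene drive_face 0.78 [194.2 341.1] [0.555  0.0398 0.108 ]
scene motor_face 0.42 [199.3 293.4] [ 0.5374 -0.1116  0.108 ]
scene straightedge 0.62 [197.9 396.8] [0.5112 0.2633 0.    ]
scene pivot_cap 0.73 [213.4 290.4] [ 0.5828 -0.132   0.094 ]
scene pivot_cap 0.26 [197.1 343.4] [0.5554 0.0479 0.094 ]
scene finger_post 0.64 [214.3 302.2] [ 0.633  -0.1052  0.13  ]
scene finger_post 0.33 [211.8 323.8] [ 0.64   -0.0412 
[... 187 characters left out ...]
]
scene beaker 0.82 [217.6 190.7] [ 0.4144 -0.4473  0.    ]
top drive_face 0.94 [203.4 285.5] [0.5555 0.0457 0.108 ]
top motor_face 0.44 [208.3 344.4] [ 0.5386 -0.1234  0.108 ]
top straightedge 0.62 [219.2 214.6] [0.5151 0.2782 0.    ]
top pivot_cap 0.84 [192.  346.8] [ 0.5866 -0.1324  0.094 ]
top finger_post 0.81 [173.1 333.2] [ 0.6381 -0.0923  0.13  ]
top idler_face 0.53 [179.  319.2] [ 0.6249 -0.0524  0.104 ]
top shaker 0.73 [204.2 313.3] [ 0.5572 -0.0331  0.    ]
top wipes_tub 0.79 [181.5 436.2] [ 0.6228 -0.4237  0.    ]
top small_jar 0.64 [143.6 235.8] [0.7548 0.2112 0.    ]
top small_jar 0.35 [203.5 313.4] [ 0.5594 -0.0334  0.    ]
top beaker 0.7 [244.7 441.8] [ 0.4235 -0.4337  0.    ]
```

View pics/top0.png

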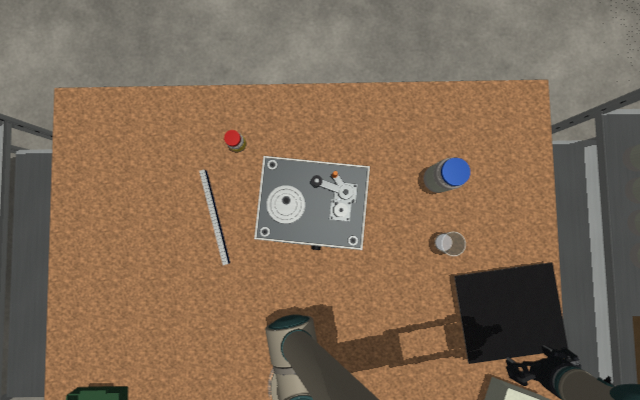

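View pics/scene0.png

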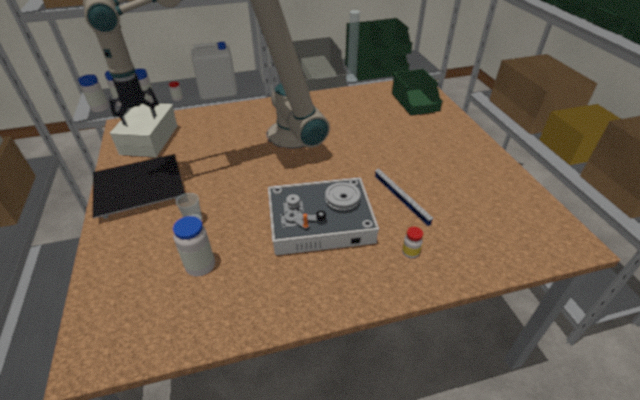

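The top view shows the straightedge at cols 202–227, rows 170–264, and the shaker at cols 255–370 turned about 5° clockwise. The tub and beaker are at cols 440–460 and the jar at (235,140).

```bash
cat >> h.py <<'E'
def tool(st=None):
    st=st or manip.get_state(); q=st['ee_rot']; return R.from_quat([q[1],q[2],q[3],q[0]]).as_matrix()
def togo(P,xyaw=None):
    """mm shift in tool axes and turn deg (about tool z) so tool x has world yaw (mod pi)"""
    st=manip.get_state(); M=tool(st); d=M.T@(np.array(P)-st['position'])*1000
    out=list(np.round(d,1))
    y=np.degrees(np.arctan2(M[1,0],M[0,0])); 
    if xyaw is not None:
        e=(y-xyaw+90)%180-90; out.append(round(e,1))
    print('togo',out,'tool x yaw',round(y,1),'pos',np.round(st['position'],4),'q6',round(st['qpos'][5],2),'t',st['clock'],'w',round(st['width'],4),'F',np.round(st['contact_force'],1))
E
python3 - <<'E'
from h import *
togo([.48,-.05,.36],0); print(tool())
E
```

```text
togo [np.float64(-389.5), np.float64(-445.5), np.float64(-128.7), np.float64(-73.3)] tool x yaw -73.3 pos [ 0.1649 -0.5509  0.2313] q6 -0.12 t 1.65 w 0.0852 F [-0.  -0.3  0. ]
[[ 2.86771608e-01 -9.57998980e-01 -4.18147175e-07]
 [-9.57998977e-01 -2.86771607e-01 -7.73363531e-05]
 [ 7.39682347e-05  2.25784549e-05 -9.99999997e-01]]
```

View pics/wrist0.png

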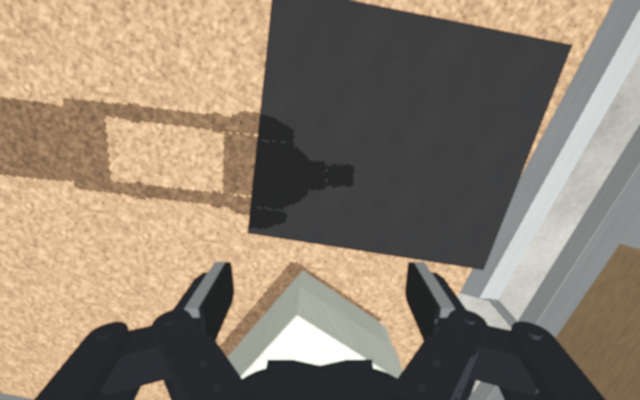

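```bash
python3 -m inch '[[1,0,0,-30,0],[1,-26,-29.7,-7,0],[1,-26,-29.7,-7,0],[1,-26,-29.7,-7,0],[1,-26,-29.7,-7,0],[1,-26,-29.7,-7,0],[1,-26,-29.7,-7,0],[1,-26,-29.7,-7,0],[1,-26,-29.7,-7,0],[1,-26,-29.7,-7,0],[1,-26,-29.7,-7,0],[1,-26,-29.7,-7,0],[1,-26,-29.7,-7,0],[1,-26,-29.7,-7,0],[1,-26,-29.7,-7,0],[1,0,0,0,0]]'
python3 - <<'E'
from h import *
st=manip.get_state(); im=eyes.get_image('wrist'); save(im,'wrist1')
Z=dict(drive_face=.108,motor_face=.108,straightedge=0,pivot_cap=.094,finger_post=.130,idler_face=.104,shaker=0)
for k,z in Z.items():
    for d in mark_of(im,k)[:1]: print(k,round(d['confidence'],2),np.round(d['point'],1),np.round(ray_z(im,d['point'],z,st),4))
togo([.5151,.278,.2],-75)
E
```

```text
clock: 2.98
position: [0.4697, -0.0678, 0.3644]
ee_rot: [-0.003, 0.8, -0.601, 0.004]
contact_force: [0.2, -1.3, -0.6]
width: 0.0855
drive_face 0.76 [ 76.5 248.2] [0.5539 0.046  0.108 ]
motor_face 0.76 [130.6 362.9] [ 0.5318 -0.1101  0.108 ]
straightedge 0.95 [ 60.  113.2] [0.5208 0.2742 0.    ]
pivot_cap 0.68 [ 94.2 391.2] [ 0.585  -0.1327  0.094 ]
finger_post 0.57 [ 35.7 384.6] [ 0.6375 -0.0965  0.13  ]
shaker 0.92 [ 93.1 310.9] [ 0.5595 -0.0297  0.    ]
togo [np.float64(-327.5), np.float64(-142.0), np.float64(161.8), np.float64(0.6)] tool x yaw -74.4 pos [ 0.4655 -0.0749  0.3629] q6 0.99 t 3.3833 w 0.0857 F [ 0.5  1.3 -0.7]
```

View pics/wrist1.png

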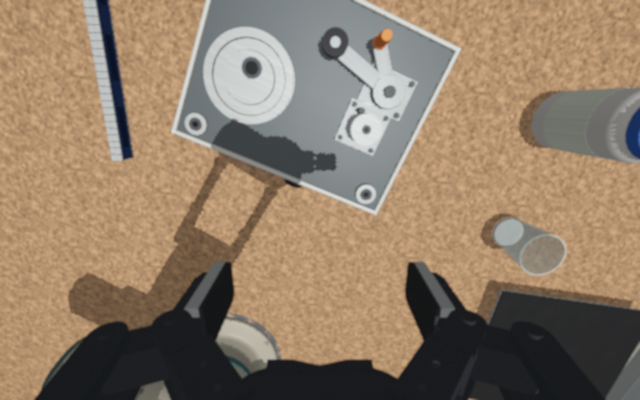

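```bash
python3 -m inch '[[1,-10,-35,0,0],[1,-10,-35,0,0],[1,-10,-35,0,0],[1,0,0,0,0],[1,0,0,0,0],[1,0,0,0,0],[1,0,0,0,0]]'
python3 - <<'E'
from h import *
eyes.get_image('wrist')
for i in range(2):
    st=manip.get_state(); im=eyes.get_image('wrist'); print(st['position'],manip.get_state()['position'])
save(im,'wrist2')
Z=dict(drive_face=.108,motor_face=.108,straightedge=0,pivot_cap=.094,finger_post=.130,idler_face=.104,shaker=0)
for k,z in Z.items():
    for d in mark_of(im,k)[:1]: print(k,round(d['confidence'],2),np.round(d['point'],1),np.round(ray_z(im,d['point'],z,st),4))
np.savez('w2.npz',frame=im['frame'],K=im['K'],mount=im['mount'],pos=st['position'],rot=st['ee_rot'])
E
```

```text
clock: 3.97
position: [0.5588, -0.0253, 0.3618]
ee_rot: [0.002, 0.791, -0.612, 0.002]
contact_force: [-1.0, 0.3, -0.2]
width: 0.0853
[ 0.55857923 -0.02547785  0.36187286] [ 0.5585646  -0.02529838  0.36210155]
[ 0.5585646  -0.02529838  0.36210155] [ 0.55866676 -0.0251113   0.3622865 ]
drive_face 0.94 [155.1 264.2] [0.5546 0.0462 0.108 ]
motor_face 0.71 [197.3 374.5] [ 0.5354 -0.1128  0.108 ]
straightedge 0.68 [127.8 132.2] [0.5217 0.276  0.    ]
pivot_cap 0.81 [162.8 398.6] [ 0.5877 -0.1334  0.094 ]
finger_post 0.98 [120.3 393. ] [ 0.6393 -0.0983  0.13  ]
idler_face 0.96 [122.5 343. ] [ 0.6206 -0.0433  0.104 ]
shaker 0.71 [151.8 324.4] [ 0.5626 -0.0363  0.    ]
```

View pics/wrist2.png

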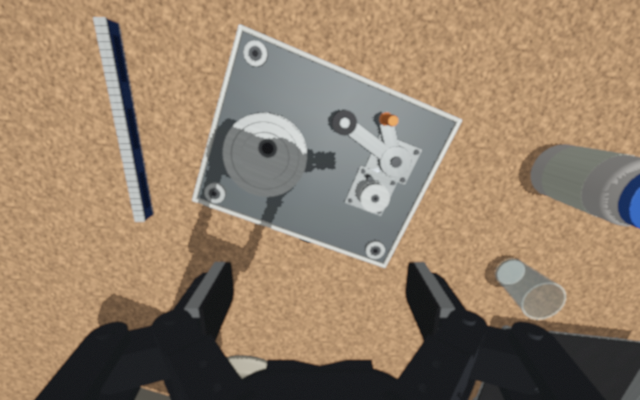

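```bash
python3 - <<'E'
from h import *
d=np.load('w2.npz'); im=dict(K=d['K'],mount=d['mount']); st=dict(position=d['pos'],ee_rot=d['rot'])
L=[((155.1,264.2),.108,(-15,75)),((197.3,374.5),.108,(-15,-85)),((162.8,398.6),.094,(40,-95)),((120.3,393),.13,(40+60*np.cos(.6702),-95+60*np.sin(.6702))),((122.5,343),.104,(62.6,-7)),
((26,240),.076,(125,160)),((121,461),.076,(125,-160)),((267,386),.076,(-125,-160)),((201,193),.076,(-125,160))]
W=np.array([ray_z(im,p,z,st)[:2] for p,z,_ in L])*1000; l=np.array([x[2] for x in L])
for sel in (slice(0,5),slice(5,9),slice(0,9)):
    a=l[sel]-l[sel].mean(0); b=W[sel]-W[sel].mean(0)
    th=np.arctan2((a[:,0]*b[:,1]-a[:,1]*b[:,0]).sum(),(a*b).sum()); Rm=np.array([[np.cos(th),-np.sin(th)],[np.sin(th),np.cos(th)]])
    t=W[sel].mean(0)-Rm@l[sel].mean(0); print(np.degrees(th),t); print(np.round(W-(l@Rm.T+t),1).tolist())
# straightedge top mask: bright strip
f=d['frame'].astype(int); 
sub=f[5:235,80:165]; br=(sub.min(2)>140); 
n,lab,stt,c=cv2.connectedComponentsWithStats(br.astype(np.uint8)); i=1+np.argmax(stt[1:,4]); print(stt[i])
ys,xs=np.where(lab==i); P=np.array([ray_z(im,(y+5,x+80),.032,st)[:2] for y,x in zip(ys,xs)])*1000
r=cv2.minAreaRect(P.astype(np.float32)); print(r)
v=np.linalg.svd(P-P.mean(0),full_matrices=False)[2][0]; v*=np.sign(v[0]); print('mean',P.mean(0),'yaw',np.degrees(np.arctan2(v[1],v[0])))
s=(P-P.mean(0))@v; print(s.min(),s.max())
E
```

```text
-6.9586244659557615 [559.92272691 -30.73362014]
[[0.4, 0.6], [0.7, 0.5], [-0.4, -3.5], [0.0, 0.3], [-0.7, 2.0], [-4.1, -1.7], [-2.4, 1.7], [2.4, -1.7], [-1.7, -3.5]]
-6.477257347296842 [558.50702593 -32.04609809]
[[2.5, 2.0], [1.4, 2.1], [0.2, -2.4], [0.8, 0.9], [0.6, 2.8], [-1.4, -1.6], [-2.4, 2.2], [2.6, 0.8], [1.2, -1.3]]
-6.500181728534242 [559.1270399  -31.44019321]
[[1.8, 1.4], [0.8, 1.4], [-0.4, -3.0], [0.3, 0.4], [0.0, 2.2], [-2.1, -2.1], [-2.9, 1.6], [2.1, 0.1], [0.5, -2.0]]
[  12   11   53  207 2460]
((521.5709228515625, 274.9495544433594), (303.2016296386719, 18.74568748474121), 14.272130012512207)
mean [537.03487071 278.68299053] yaw 14.201797739104645
-167.51443562504116 135.70014386497854
```

```bash
python3 - <<'E'
from h import *
togo([.5216,.275,.12],-75.8)
E
```

```text
togo [np.float64(-300.7), np.float64(-39.0), np.float64(240.3), np.float64(0.5)] tool x yaw -75.3 pos [ 0.5594 -0.0243  0.3622] q6 1.15 t 4.4667 w 0.0854 F [ 0.1 -0.3 -0.5]
```

```bash
python3 -m inch '[[1,-30,-3.9,0,0],[1,-30,-3.9,0,0],[1,-30,-3.9,20,0],[1,-30,-3.9,20,0],[1,-30,-3.9,20,0],[1,-30,-3.9,20,0],[1,-30,-3.9,20,0],[1,-30,-3.9,20,0],[1,-30,-3.9,30,0],[1,-30,-3.9,30,0],[1,0,0,30,0],[1,0,0,20,0],[1,0,0,0,0],[1,0,0,0,0],[1,0,0,0,0],[1,0,0,0,0]]'
python3 - <<'E'
from h import *
st=manip.get_state(); im=eyes.get_image('wrist'); save(im,'wrist3'); st=manip.get_state()
f=im['frame'].astype(int)
for d in mark_of(im,'straightedge')[:1]: print(d['confidence'],d['point'],ray_z(im,d['point'],0,st))
togo([.5216,.275,.12],-75.8)
E
```

```text
clock: 5.8
position: [0.5269, 0.2846, 0.1271]
ee_rot: [-0.002, 0.791, -0.612, 0.009]
contact_force: [-0.5, 0.4, -0.3]
width: 0.0853
togo [np.float64(7.8), np.float64(8.0), np.float64(7.6), np.float64(0.3)] tool x yaw -75.5 pos [0.5273 0.2846 0.1276] q6 1.71 t 5.9 w 0.0855 F [0.2 0.2 1.4]
```

View pics/wrist3.png

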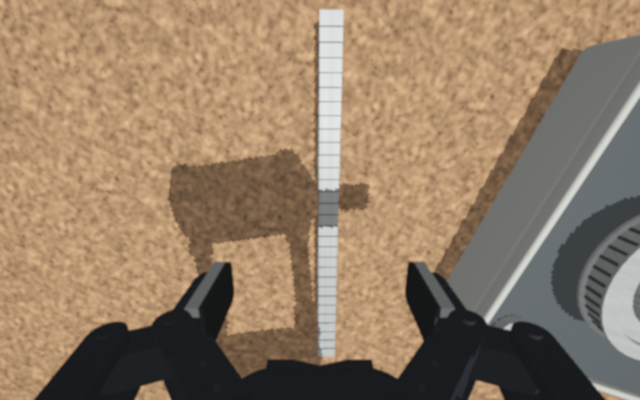

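```bash
python3 - <<'E'
from h import *
st=manip.get_state(); im=eyes.get_image('wrist'); st=manip.get_state()
print(np.round(tool(st),4), st['ee_rot'])
f=im['frame'].astype(int); sub=f[:,300:360]; br=sub.min(2)>130; 
# use rows 10..185 and 228..355
C=[]
for y in list(range(12,185,4))+list(range(230,352,4)):
    x=np.where(br[y])[0]
    if len(x)>8: C.append((ray_z(im,(y,300+x.min()),.032,st)[:2]+ray_z(im,(y,300+x.max()+1),.032,st)[:2])/2*1000)
C=np.array(C); m=C.mean(0); v=np.linalg.svd(C-m)[2][0]; v*=np.sign(v[0]); yaw=np.degrees(np.arctan2(v[1],v[0]))
far=ray_z(im,(9.5,331),.032,st)[:2]*1000; near=ray_z(im,(356,327),.032,st)[:2]*1000
mid=m+v*((far-m)@v-150); print(m,yaw,far,near,np.linalg.norm(far-near),'mid',mid)
togo([mid[0]/1000,mid[1]/1000,.01],yaw-90)
E
```

```text
[[ 0.2503 -0.968   0.0176]
 [-0.9681 -0.2504 -0.0068]
 [ 0.011  -0.0153 -0.9998]] [-0.00270746  0.79065198 -0.61219335  0.00902307]
[544.18216745 277.43147195] 14.675161103835729 [668.50269734 310.83530737] [376.7033833  235.55213798] 301.354268705652 mid [523.60351494 272.04229772]
togo [np.float64(9.9), np.float64(8.4), np.float64(117.5), np.float64(-0.2)] tool x yaw -75.5 pos [0.5271 0.2845 0.1275] q6 1.71 t 5.95 w 0.0856 F [-0.2 -0.7  0.4]
```

```bash
python3 -m inch '[[1,5,4,0,0],[1,5,4,15,0],[1,0,0,20,0],[1,0,0,20,0],[1,0,0,15,0],[1,0,0,10,0],[1,0,0,0,0],[1,0,0,0,0],[1,0,0,0,0]]'
python3 - <<'E'
from h import *
togo([.5236,.272,.01],-75.3); print(tool().round(4)[2])
E
```

```text
clock: 6.7
position: [0.5285, 0.2691, 0.0538]
ee_rot: [-0.009, 0.79, -0.613, 0.014]
contact_force: [-0.4, 0.0, -1.3]
width: 0.0856
togo [np.float64(-4.5), np.float64(5.4), np.float64(43.6), np.float64(-0.4)] tool x yaw -75.7 pos [0.5285 0.2691 0.0538] q6 1.69 t 6.7 w 0.0856 F [-0.4  0.  -1.3]
[ 0.0105 -0.0316 -0.9994]
```

```bash
python3 -m inch '[[1,-3,4,5,0],[1,0,0,5,0],[1,0,0,5,0],[1,0,0,5,0],[1,0,0,0,0],[1,0,0,0,0]]'
python3 - <<'E'
from h import *
togo([.5236,.272,.01],-75.3); print(tool().round(4)[2])
E
```

```text
clock: 7.2
position: [0.5263, 0.2722, 0.0351]
ee_rot: [-0.012, 0.79, -0.613, 0.016]
contact_force: [0.2, -0.4, -0.7]
width: 0.0851
togo [np.float64(-0.7), np.float64(3.6), np.float64(24.9), np.float64(-0.4)] tool x yaw -75.7 pos [0.5263 0.2722 0.0351] q6 1.7 t 7.2 w 0.0851 F [ 0.2 -0.4 -0.7]
[ 0.0097 -0.0382 -0.9992]
```

```bash
cat > s.py <<'E'
from h import *
import sys
for i in range(int(sys.argv[1]) if len(sys.argv)>1 else 3): eyes.get_image('wrist')
st=manip.get_state(); print(st['clock'],st['position'].round(4),tool(st).round(4)[2],'yaw',np.degrees(np.arctan2(tool(st)[1,0],tool(st)[0,0])).round(2),'F',st['contact_force'].round(1),'w',round(st['width'],4))
E
python3 -m inch '[[1,-1,3.6,24,0]]'; python3 s.py
```

```text
clock: 7.28
position: [0.5277, 0.2739, 0.0145]
ee_rot: [-0.016, 0.79, -0.613, 0.018]
contact_force: [0.4, 1.2, 0.2]
width: 0.0854
7.4333 [0.5219 0.2717 0.0097] [ 0.0102 -0.0339 -0.9994] yaw -75.66 F [-0.1 -0.1  1.1] w 0.0856
```

```bash
python3 -m inch '[[1,0,0,-20,0],[1,0,0,-20,0],[1,0,0,-20,0],[1,0,0,-20,0],[1,0,0,-20,0]]'; python3 s.py
```

```text
clock: 7.85
position: [0.5161, 0.2707, 0.1114]
ee_rot: [-0.006, 0.79, -0.613, 0.012]
contact_force: [0.4, 0.9, 1.3]
width: 0.0854
8.0 [0.5177 0.2713 0.1124] [ 0.0111 -0.0287 -0.9995] yaw -75.66 F [-0.   0.2 -1.5] w 0.0854
```

```bash
python3 -m inch '[[1,0,-13,0,0],[1,0,-13,0,0],[1,0,-13,0,0]]'; python3 s.py;  python3 -m inch '[[1,0,39,0,0]]'; python3 s.py
```

```text
clock: 8.25
position: [0.5517, 0.2799, 0.1129]
ee_rot: [-0.005, 0.79, -0.613, 0.012]
contact_force: [0.1, 1.1, -0.3]
width: 0.0852
8.4 [0.5522 0.2799 0.1125] [ 0.0116 -0.0228 -0.9997] yaw -75.64 F [-0.6  0.4 -0.6] w 0.0855
clock: 8.48
position: [0.5208, 0.2717, 0.1112]
ee_rot: [-0.009, 0.79, -0.614, 0.014]
contact_force: [0.9, 1.3, 0.3]
width: 0.0856
8.6333 [0.5088 0.2685 0.1097] [ 0.0125 -0.0144 -0.9998] yaw -75.61 F [ 0.2 -0.1  0.7] w 0.0851
```

```bash
python3 -m inch '[[1,12,-16,0,0],[1,12,-16,0,0],[1,12,-16,0,0]]'; python3 s.py 2;  python3 -m inch '[[1,-28,28,0,0]]'; python3 s.py
python3 - <<'E'
from h import *
togo([.5236,.272,.01],-75.3)
E
```

```text
clock: 8.88
position: [0.5613, 0.2455, 0.1109]
ee_rot: [-0.0, 0.792, -0.611, 0.008]
contact_force: [-0.6, 0.0, -0.3]
width: 0.0854
8.9833 [0.5649 0.2447 0.111 ] [ 0.013  -0.0141 -0.9998] yaw -75.47 F [-1.4 -0.1 -0. ] w 0.0853
clock: 9.07
position: [0.5383, 0.2624, 0.1104]
ee_rot: [-0.004, 0.789, -0.614, 0.013]
contact_force: [0.5, 0.7, 0.8]
width: 0.0854
9.2167 [0.5292 0.2651 0.1099] [ 0.0128 -0.0119 -0.9998] yaw -75.38 F [ 0.5 -0.1 -0.3] w 0.0852
togo [np.float64(-9.3), np.float64(4.9), np.float64(99.8), np.float64(-0.1)] tool x yaw -75.4 pos [0.5292 0.2651 0.1099] q6 1.68 t 9.2167 w 0.0852 F [ 0.5 -0.1 -0.3]
```

```bash
python3 -m inch '[[1,-9,5,33,0]]'; python3 s.py 2;  python3 -m inch '[[1,0,0,33,0]]'; python3 s.py 2;
python3 - <<'E'
from h import *
togo([.5236,.272,.01],-75.3)
E
```

```text
clock: 9.3
position: [0.5292, 0.2737, 0.0825]
ee_rot: [-0.007, 0.791, -0.611, 0.013]
contact_force: [1.3, 0.8, 0.4]
width: 0.0853
9.4 [0.5193 0.2715 0.0735] [ 0.0135 -0.0037 -0.9999] yaw -75.33 F [-1.1  0.3 -0.5] w 0.0853
clock: 9.48
position: [0.5247, 0.2729, 0.0454]
ee_rot: [-0.003, 0.792, -0.611, 0.01]
contact_force: [2.3, 0.1, 0.4]
width: 0.0854
9.5833 [0.5168 0.2695 0.0374] [ 0.015   0.005  -0.9999] yaw -75.31 F [-1.3 -0.4 -1. ] w 0.0858
togo [np.float64(-1.2), np.float64(-7.3), np.float64(27.3), np.float64(-0.0)] tool x yaw -75.3 pos [0.5168 0.2695 0.0374] q6 1.7 t 9.5833 w 0.0858 F [-1.3 -0.4 -1. ]
```

```bash
python3 -m inch '[[1,-1,-4,27,0]]'; python3 s.py 3; python3 -m inch '[[-1,0,0,0,0],[-1,0,0,0,0],[-1,0,0,0,0],[-1,0,0,0,0],[-1,0,0,0,0],[-1,0,0,0,0]]' 35; python3 s.py 1
```

```text
clock: 9.67
position: [0.524, 0.2719, 0.0146]
ee_rot: [0.003, 0.792, -0.611, 0.007]
contact_force: [1.6, 1.5, -0.2]
width: 0.0856
9.8167 [0.5199 0.2703 0.0101] [ 0.0155  0.0082 -0.9998] yaw -75.32 F [-0.6  0.3  0.1] w 0.0857
clock: 10.32
position: [0.5247, 0.2719, 0.0188]
ee_rot: [0.003, 0.791, -0.611, 0.007]
contact_force: [0.9, 1.0, -3.8]
width: 0.0145
10.3667 [0.5247 0.2717 0.0187] [ 0.014  -0.0038 -0.9999] yaw -75.36 F [-2.   1.3  5. ] w 0.0149
```

```bash
python3 - <<'E'
from h import *
im=eyes.get_image('wrist'); save(im,'wrist4'); print(manip.get_state()['position'])
E
```

```text
[0.52468825 0.27172944 0.01870573]
```

View pics/wrist4.png

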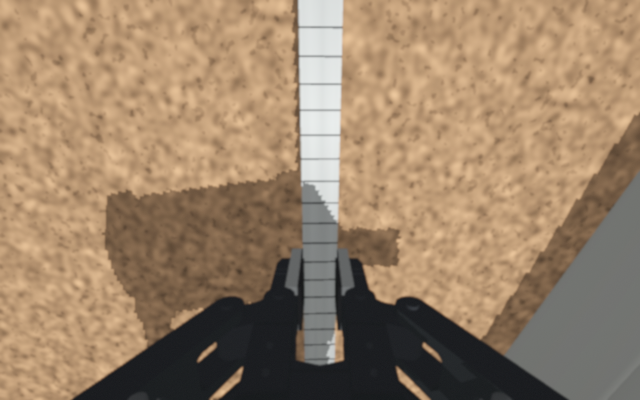

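```bash
python3 -m inch '[[-1,0,0,-15,0],[-1,0,0,-30,0],[-1,0,0,-35,0],[-1,0,0,-35,0],[-1,0,0,-35,0],[-1,0,0,-25,0]]'; python3 s.py 3
python3 - <<'E'
from h import *
im=eyes.get_image('scene'); save(im,'scene1')
th=np.radians(-6.8); o=np.array([.5596,-.031]); c,s=np.cos(th),np.sin(th); Rm=np.array([[c,-s],[s,c]])
m=o+Rm@[-.015,-.005]; print(m); togo([m[0],m[1],.2],-6.8)
E
```

```text
clock: 10.92
position: [0.5149, 0.2696, 0.1872]
ee_rot: [0.018, 0.792, -0.611, -0.001]
contact_force: [1.6, 0.6, -4.4]
width: 0.0152
11.0667 [0.5157 0.2699 0.1863] [ 0.0203  0.026  -0.9995] yaw -75.26 F [-0.2 -0.1 -5. ] w 0.0145
[ 0.5441135  -0.03418877]
togo [np.float64(301.4), np.float64(48.7), np.float64(-8.1), np.float64(-68.5)] tool x yaw -75.3 pos [0.5142 0.2694 0.1842] q6 1.69 t 11.1167 w 0.0147 F [-0.5 -0.7 -4.9]
```

View pics/scene1.png

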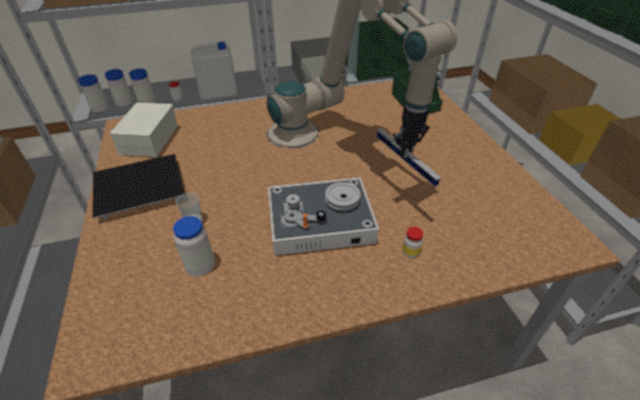

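```bash
python3 -m inch '[[-1,0,0,-3,-6.8],[-1,0,0,-3,-6.8],[-1,0,0,-3,-6.8],[-1,0,0,-3,-6.8],[-1,0,0,-3,-6.8],[-1,0,0,-3,-6.8],[-1,0,0,-3,-6.8],[-1,0,0,0,-6.8],[-1,0,0,0,-6.8],[-1,0,0,0,-6.8]]'; python3 s.py 2
python3 - <<'E'
from h import *
togo([.5441,-.0342,.2],-6.8)
E
```

```text
clock: 11.95
position: [0.4967, 0.2613, 0.1716]
ee_rot: [0.028, 0.998, -0.035, -0.041]
contact_force: [0.7, 0.4, -4.5]
width: 0.0151
12.05 [0.4963 0.2612 0.1714] [-0.0805  0.06   -0.9949] yaw -4.56 F [-0.5  0.5 -4.7] w 0.015
togo [np.float64(68.6), np.float64(292.2), np.float64(-16.7), np.float64(2.2)] tool x yaw -4.6 pos [0.4963 0.2612 0.1714] q6 0.46 t 12.05 w 0.015 F [-0.5  0.5 -4.7]
```

```bash
cat > q.py <<'E'
from h import *
st=manip.get_state(); print('q',st['qpos'].round(3),'zaxis',tool(st)[:,2].round(3))
E
python3 q.py; python3 -m inch '[[-1,0,40,0,0]]';python3 q.py; python3 s.py 1; python3 s.py 2;python3 q.py; python3 -m inch '[[-1,0,0,-40,0]]'; python3 s.py 1; python3 s.py 2;python3 q.py
```

```text
q [ 0.373  0.348  1.555 -0.02   1.337  0.455] zaxis [-0.085 -0.054 -0.995]
clock: 12.13
position: [0.4939, 0.2269, 0.1714]
ee_rot: [0.026, 0.998, -0.038, -0.042]
contact_force: [1.8, -0.2, -3.0]
width: 0.015
q [ 0.315  0.322  1.595 -0.02   1.32   0.397] zaxis [-0.085 -0.048 -0.995]
12.1833 [0.4909 0.2141 0.1714] [-0.0858  0.0716 -0.9937] yaw -4.68 F [-1.7 -8.8 -4.7] w 0.0148
12.2833 [0.4918 0.2192 0.1719] [-0.0844  0.063  -0.9944] yaw -4.88 F [-0.2  0.5 -4.4] w 0.0146
q [ 0.308  0.318  1.601 -0.027  1.325  0.398] zaxis [-0.089 -0.056 -0.994]
clock: 12.37
position: [0.4892, 0.2192, 0.2038]
ee_rot: [0.033, 0.997, -0.043, -0.053]
contact_force: [-0.6, -0.2, -5.0]
width: 0.0147
12.4167 [0.4961 0.2215 0.2151] [-0.0831  0.0626 -0.9946] yaw -5.09 F [2.6 0.5 2.7] w 0.0147
12.5167 [0.4973 0.2223 0.213 ] [-0.0795  0.0607 -0.995 ] yaw -4.98 F [ 0.3  0.3 -3.8] w 0.0151
q [ 0.31   0.296  1.526 -0.026  1.416  0.4  ] zaxis [-0.084 -0.054 -0.995]
```

```bash
python3 -m inch '[[-1,0,0,0,0],[-1,0,0,0,0],[-1,0,0,0,0],[-1,0,0,0,0]]';python3 q.py; python3 s.py 1;  python3 q.py
```

```text
clock: 12.85
position: [0.4951, 0.2231, 0.2085]
ee_rot: [0.029, 0.998, -0.043, -0.044]
contact_force: [0.2, -0.0, -3.8]
width: 0.0147
q [ 0.312  0.3    1.533 -0.025  1.412  0.404] zaxis [-0.09  -0.055 -0.994]
12.9 [0.4949 0.223  0.2083] [-0.0859  0.0628 -0.9943] yaw -5.11 F [-0.8 -0.3 -4. ] w 0.015
q [ 0.312  0.3    1.533 -0.025  1.412  0.404] zaxis [-0.091 -0.055 -0.994]
```

```bash
for i in 1; do python3 -m inch '[[-1,0,10,-40,0]]'; python3 s.py 2; python3 -m inch '[[-1,0,10,-40,0]]'; python3 s.py 2;python3 -m inch '[[-1,0,10,-40,0]]'; python3 s.py 2; done; python3 q.py; python3 -m inch '[[-1,0,0,41,0],[-1,0,0,41,0],[-1,0,0,41,0]]'; python3 s.py 2; python3 q.py
```

```text
clock: 12.98
position: [0.4917, 0.2149, 0.2408]
ee_rot: [0.032, 0.997, -0.042, -0.054]
contact_force: [-0.4, -0.8, -2.8]
width: 0.0152
13.0833 [0.5003 0.2153 0.2525] [-0.0781  0.0609 -0.9951] yaw -5.13 F [ 1.6  0.4 -3.5] w 0.0148
clock: 13.17
position: [0.4973, 0.2078, 0.2824]
ee_rot: [0.031, 0.997, -0.043, -0.049]
contact_force: [-2.1, -0.7, -5.3]
width: 0.015
13.2667 [0.5051 0.2081 0.2939] [-0.0683  0.0583 -0.996 ] yaw -5.16 F [ 0.8  0.5 -2.4] w 0.0151
clock: 13.35
position: [0.5016, 0.2008, 0.3223]
ee_rot: [0.029, 0.998, -0.043, -0.044]
contact_force: [-1.4, -0.8, -6.6]
width: 0.0148
13.45 [0.5091 0.2009 0.3343] [-0.0588  0.0557 -0.9967] yaw -5.21 F [ 1.4 -0.4 -2.8] w 0.0149
q [ 0.27   0.239  1.309 -0.032  1.668  0.357] zaxis [-0.064 -0.05  -0.997]
clock: 13.7
position: [0.5118, 0.1985, 0.2186]
ee_rot: [0.021, 0.999, -0.045, -0.015]
contact_force: [1.3, 0.3, -4.6]
width: 0.0148
13.8 [0.5032 0.1961 0.2105] [-0.0513  0.0516 -0.9974] yaw -5.25 F [-3.2 -0.7 -4.6] w 0.0148
q [ 0.263  0.274  1.562 -0.031  1.371  0.361] zaxis [-0.056 -0.047 -0.997]
```

```bash
python3 -m inch '[[-1,0,10,-40,0]]'; python3 s.py 2; python3 -m inch '[[-1,0,10,-40,0]]'; python3 s.py 2;python3 -m inch '[[-1,0,10,-40,0]]'; python3 s.py 2; python3 q.py; python3 -m inch '[[-1,0,0,41,0],[-1,0,0,41,0],[-1,0,0,35,0],[-1,0,0,0,0]]'; python3 s.py 2; python3 q.py
```

```text
clock: 13.88
position: [0.4997, 0.1882, 0.2434]
ee_rot: [0.026, 0.998, -0.044, -0.035]
contact_force: [1.2, -0.1, -4.1]
width: 0.0148
13.9833 [0.5077 0.1882 0.2555] [-0.0427  0.0494 -0.9979] yaw -5.27 F [ 1.7  0.7 -3.1] w 0.0151
clock: 14.07
position: [0.5046, 0.1813, 0.2864]
ee_rot: [0.025, 0.998, -0.045, -0.029]
contact_force: [-1.3, -0.2, -6.0]
width: 0.0148
14.1667 [0.5125 0.1814 0.2984] [-0.0284  0.0454 -0.9986] yaw -5.29 F [ 2.2  0.8 -2.5] w 0.0147
clock: 14.25
position: [0.5084, 0.1746, 0.3266]
ee_rot: [0.023, 0.998, -0.045, -0.022]
contact_force: [-1.2, -0.6, -6.1]
width: 0.0149
14.35 [0.5156 0.1744 0.3387] [-0.0151  0.0417 -0.999 ] yaw -5.33 F [ 1.4  0.3 -2.9] w 0.0151
q [ 0.222  0.206  1.341 -0.035  1.622  0.313] zaxis [-0.019 -0.04  -0.999]
clock: 14.68
position: [0.5215, 0.1734, 0.2255]
ee_rot: [0.016, 0.999, -0.047, 0.004]
contact_force: [-2.7, -0.9, -5.3]
width: 0.0153
14.7833 [0.5257 0.1743 0.2319] [ 0.0204  0.0279 -0.9994] yaw -5.35 F [-0.1  0.1 -3.9] w 0.0147
q [ 0.216  0.24   1.554 -0.034  1.336  0.318] zaxis [ 0.018 -0.03  -0.999]
```

```bash
python3 -m inch '[[-1,5,30,0,0],[-1,7,35,0,0],[-1,7,35,0,0],[-1,7,35,0,0],[-1,7,30,-2,0],[-1,0,0,0,0]]'; python3 s.py 2; python3 q.py
python3 - <<'E'
from h import *
togo([.5441,-.0342,.2],-6.8)
im=eyes.get_image('wrist'); save(im,'wrist5'); im=eyes.get_image('top'); save(im,'top1')
E
```

```text
clock: 15.28
position: [0.5577, 0.0053, 0.2576]
ee_rot: [0.013, 0.999, -0.043, 0.028]
contact_force: [1.0, 0.5, -3.0]
width: 0.015
15.3833 [0.5567 0.01   0.2571] [ 0.055   0.0179 -0.9983] yaw -4.76 F [ 0.3  0.7 -3.5] w 0.0147
q [-0.096  0.206  1.538 -0.018  1.342 -0.008] zaxis [ 0.053 -0.022 -0.998]
togo [np.float64(-12.0), np.float64(44.1), np.float64(57.4), np.float64(2.0)] tool x yaw -4.8 pos [0.5567 0.01   0.2571] q6 -0.01 t 15.3833 w 0.0147 F [ 0.3  0.7 -3.5]
```

View pics/wrist5.png

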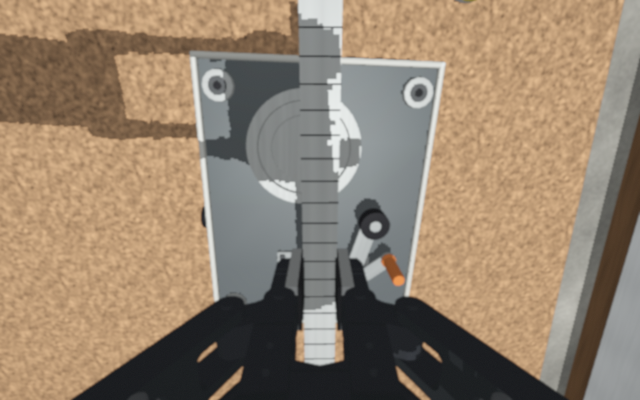

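View pics/top1.png

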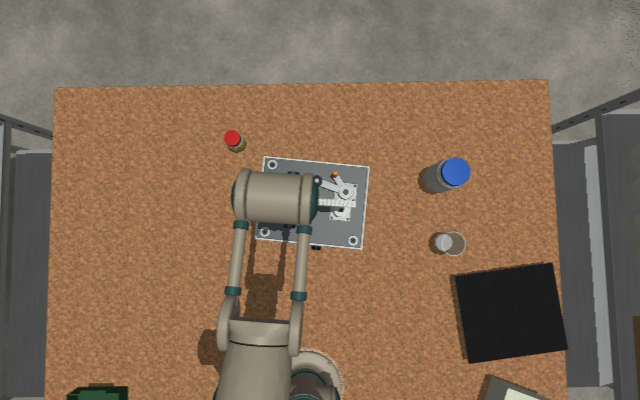

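```bash
python3 -m inch '[[-1,-4,20,30,1]]'; python3 s.py 2; python3 -m inch '[[-1,-3,20,30,1]]'; python3 s.py 3; python3 q.py
python3 - <<'E'
from h import *
togo([.5441,-.0342,.15],-6.8)
E
```

```text
clock: 15.57
position: [0.556, -0.0049, 0.2316]
ee_rot: [0.008, 0.998, -0.047, 0.033]
contact_force: [2.2, -0.1, -4.3]
width: 0.015
15.6667 [ 0.5477 -0.0083  0.2223] [ 0.0432  0.0177 -0.9989] yaw -5.57 F [-1.6  1.  -5.2] w 0.0149
clock: 15.75
position: [0.549, -0.0255, 0.1977]
ee_rot: [0.008, 0.998, -0.056, 0.028]
contact_force: [3.0, -0.4, -3.2]
width: 0.0146
15.9 [ 0.5421 -0.0276  0.1908] [ 0.0381  0.0162 -0.9991] yaw -6.56 F [-0.4  0.5 -3.8] w 0.0149
q [-0.17   0.235  1.668 -0.015  1.2   -0.05 ] zaxis [ 0.036 -0.02  -0.999]
togo [np.float64(1.2), np.float64(5.7), np.float64(41.0), np.float64(0.2)] tool x yaw -6.6 pos [ 0.5421 -0.0276  0.1908] q6 -0.05 t 15.9 w 0.0149 F [-0.4  0.5 -3.8]
```

```bash
python3 -m inch '[[-1,4,5,34,0]]'; python3 s.py 3; python3 q.py
python3 - <<'E'
from h import *
togo([.5441,-.0342,.125],-6.8)
st=manip.get_state()
im=eyes.get_image('wrist'); save(im,'wrist6'); print(mark_of(im,'drive_face')[:1],proj(im,[.5535,.0455,.108],st)); 
im=eyes.get_image('top'); save(im,'top2'); m=regions_of(im,'straightedge')[:1]
for d in m: print(d['confidence'],d['bbox'])
im2=eyes.get_image('scene'); save(im2,'scene2'); 
cv2.imwrite('pics/crop2.png',cv2.cvtColor(np.hstack([cv2.resize(im['frame'][150:260,240:380],(560,440),interpolation=2),cv2.resize(im2['frame'][170:250,260:380],(600,400),interpolation=2)[:, :240*0+600].copy() if False else cv2.resize(im2['frame'][150:260,250:390],(560,440),interpolation=2)])[:, :],cv2.COLOR_RGB2BGR))
c=cv2.imread('pics/crop2.png'); cv2.imwrite('pics/crop2.png',cv2.resize(c,(800,314)))
E
```

```text
clock: 15.98
position: [0.5524, -0.0326, 0.1638]
ee_rot: [0.009, 0.998, -0.057, 0.027]
contact_force: [3.5, -0.6, -2.8]
width: 0.0146
16.1333 [ 0.5461 -0.0323  0.1563] [ 0.0348  0.0152 -0.9993] yaw -6.5 F [-0.5 -0.2 -4.7] w 0.0146
q [-0.178  0.27   1.711 -0.014  1.125 -0.058] zaxis [ 0.033 -0.019 -0.999]
togo [np.float64(-2.8), np.float64(1.6), np.float64(31.2), np.float64(0.3)] tool x yaw -6.5 pos [ 0.5461 -0.0323  0.1563] q6 -0.06 t 16.1333 w 0.0146 F [-0.5 -0.2 -4.7]
[{'point': [101.7, 313.9], 'confidence': 0.67}] [314.11217651 105.55837476]
0.63 [261.9, 199.6, 105.4, 13.3]
```

View pics/wrist6.png

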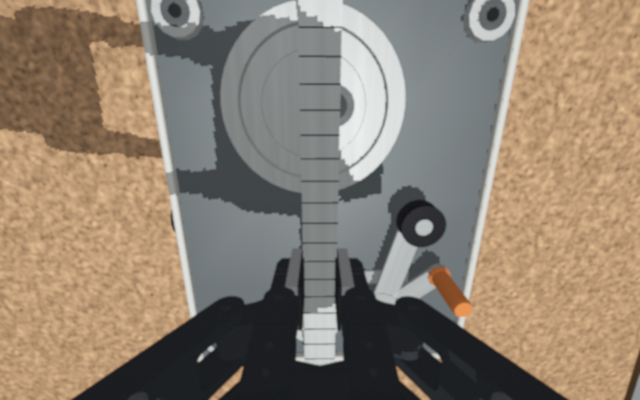

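View pics/crop2.png

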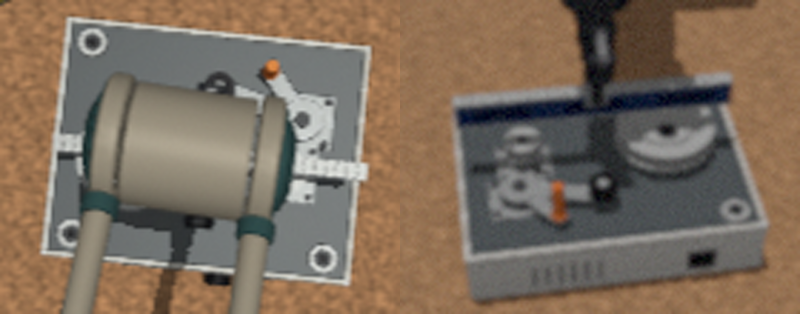

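```bash
python3 - <<'E'
from h import *
im=eyes.get_image('top')
for z in (.165,.173):
  print(ray_z(im,(204,261.9),z)[:2],ray_z(im,(208.5,367.3),z)[:2])
for z in (.14,.145,.150): print(z, proj(im,[.5443,-.034,z]))
E
```

```text
[0.55188868 0.10538963] [ 0.53485776 -0.18187101]
[0.5514716  0.10423965] [ 0.53456997 -0.18084022]
0.14 [313.13346968 206.3357856 ]
0.145 [313.11207408 206.25721479]
0.15 [313.09047892 206.17791116]
```

```bash
python3 -m inch '[[-1,0,-2,20,0.2]]'; python3 s.py 3; python3 - <<'E'
from h import *
togo([.5441,-.0322,.125],-6.8)
im=eyes.get_image('scene'); c=cv2.resize(im['frame'][160:250,250:390],(800,514),interpolation=2); cv2.imwrite('pics/sc3.png',c[:,:,::-1])
E
```

```text
clock: 16.52
position: [0.5522, -0.0324, 0.143]
ee_rot: [0.01, 0.998, -0.059, 0.025]
contact_force: [0.1, -1.0, -4.5]
width: 0.0151
16.6667 [ 0.5478 -0.0315  0.1383] [ 0.0388  0.0158 -0.9991] yaw -6.7 F [ 0.1  0.2 -4.6] w 0.0149
togo [np.float64(-4.1), np.float64(0.9), np.float64(13.2), np.float64(0.1)] tool x yaw -6.7 pos [ 0.5478 -0.0315  0.1383] q6 -0.05 t 16.6667 w 0.0149 F [ 0.1  0.2 -4.6]
```

View pics/sc3.png

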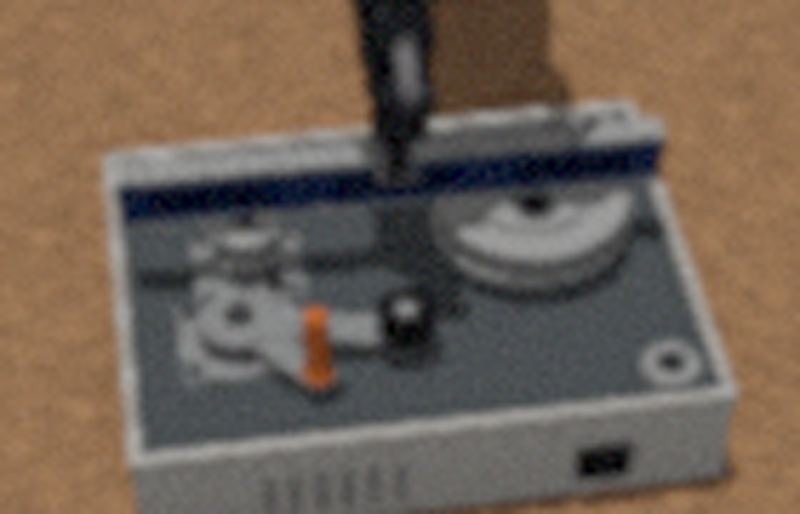

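```bash
python3 -m inch '[[-1,-4,0,7,0]]'; python3 s.py 2; python3 -m inch '[[-1,0,0,4,0]]'; python3 s.py 2; python3 q.py
```

```text
clock: 16.8
position: [0.5472, -0.0319, 0.1338]
ee_rot: [0.01, 0.998, -0.059, 0.023]
contact_force: [1.0, 0.8, -4.1]
width: 0.0149
16.9 [ 0.5435 -0.0313  0.1314] [ 0.0385  0.016  -0.9991] yaw -6.71 F [-0.1  0.3 -4.2] w 0.0152
clock: 16.98
position: [0.5441, -0.0315, 0.1282]
ee_rot: [0.009, 0.998, -0.059, 0.02]
contact_force: [0.2, 0.3, -2.2]
width: 0.0148
17.0833 [ 0.5439 -0.0314  0.1275] [ 0.0392  0.0158 -0.9991] yaw -6.74 F [-0.6 -0.4 -1.5] w 0.015
q [-0.176  0.291  1.76  -0.016  1.05  -0.051] zaxis [ 0.037 -0.02  -0.999]
```

```bash
python3 -m inch '[[-1,0,0,2,0]]' 25; python3 s.py 2; python3 -m inch '[[-1,0,0,2,0]]'; python3 s.py 2; python3 -m inch '[[-1,0,0,2,0]]'; python3 s.py 2
```

```text
clock: 17.17
position: [0.5445, -0.0316, 0.1268]
ee_rot: [0.009, 0.998, -0.059, 0.02]
contact_force: [-6.3, 1.2, 20.4]
width: 0.015
17.2667 [ 0.5444 -0.0315  0.1269] [ 0.0406  0.0158 -0.9991] yaw -6.75 F [-1.6  0.9  4.2] w 0.015
clock: 17.35
position: [0.5444, -0.0316, 0.1268]
ee_rot: [0.009, 0.998, -0.059, 0.02]
contact_force: [-4.8, 0.5, 12.9]
width: 0.0149
17.45 [ 0.5444 -0.0316  0.1269] [ 0.0413  0.0158 -0.999 ] yaw -6.75 F [-4.8  0.   8.4] w 0.0149
clock: 17.53
position: [0.5444, -0.0316, 0.1269]
ee_rot: [0.009, 0.998, -0.059, 0.021]
contact_force: [-4.6, 0.2, 9.3]
width: 0.015
17.6333 [ 0.5444 -0.0316  0.1269] [ 0.0422  0.0157 -0.999 ] yaw -6.75 F [-3.2 -0.2  9.3] w 0.0148
```

```bash
python3 -m inch '[[-0.5,0,0,-1,0]]'; python3 s.py 4; python3 - <<'E'
from h import *
im=eyes.get_image('scene'); c=cv2.resize(im['frame'][160:250,250:390],(800,514),interpolation=2); cv2.imwrite('pics/sc4.png',c[:,:,::-1])
im=eyes.get_image('wrist'); save(im,'wrist7')
E
```

```text
clock: 17.72
position: [0.5446, -0.0316, 0.1288]
ee_rot: [0.009, 0.998, -0.059, 0.021]
contact_force: [0.3, -0.5, 0.5]
width: 0.0212
17.9167 [ 0.5449 -0.0317  0.1283] [ 0.0436  0.0159 -0.9989] yaw -6.74 F [ 0.6 -0.3  1.2] w 0.0213
```

View pics/sc4.png

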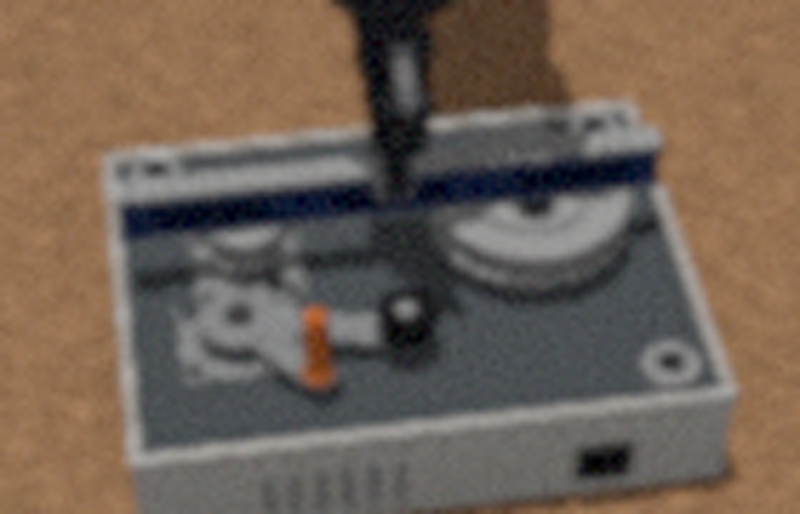

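View pics/wrist7.png

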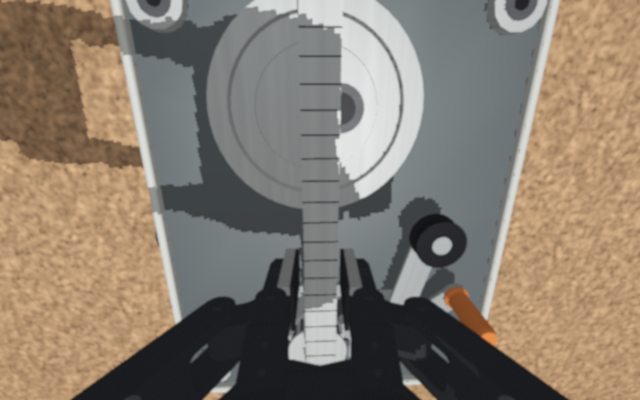

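```bash
python3 -m inch '[[0.3,0,0,0,0]]'; python3 s.py 4; python3 -m inch '[[0.3,0,0,-10,0]]'; python3 s.py 2;  python3 -m inch '[[0.3,0,0,-15,0],[0.3,0,0,-25,0],[0.3,0,0,-30,0],[0.3,0,0,-30,0]]'; python3 s.py 3; python3 q.py
python3 - <<'E'
from h import *
st=manip.get_state();im=eyes.get_image('wrist'); save(im,'wrist8')
for k,z in dict(drive_face=.108,finger_post=.13,pivot_cap=.094,idler_face=.104,straightedge=.108).items():
    for d in mark_of(im,k)[:1]: print(k,round(d['confidence'],2),np.round(d['point'],1),np.round(ray_z(im,d['point'],z,st),4))
E
```

```text
clock: 18.1
position: [0.5446, -0.0316, 0.1277]
ee_rot: [0.009, 0.998, -0.059, 0.021]
contact_force: [-1.0, 0.5, 0.4]
width: 0.0324
18.3 [ 0.5446 -0.0316  0.1277] [ 0.0422  0.0158 -0.999 ] yaw -6.75 F [ 0.1 -0.4  0.1] w 0.0553
clock: 18.38
position: [0.5427, -0.0312, 0.1362]
ee_rot: [0.009, 0.998, -0.059, 0.018]
contact_force: [0.5, 0.3, -0.3]
width: 0.0554
18.4833 [ 0.5452 -0.0316  0.1392] [ 0.045   0.0159 -0.9989] yaw -6.74 F [-0.1  0.3 -0.1] w 0.0551
clock: 18.82
position: [0.5369, -0.0288, 0.2367]
ee_rot: [0.008, 0.998, -0.059, 0.015]
contact_force: [0.4, -1.6, -0.5]
width: 0.0556
18.9667 [ 0.5392 -0.0292  0.239 ] [ 0.0391  0.0156 -0.9991] yaw -6.75 F [-0.1 -0.3 -1. ] w 0.0555
q [-0.174  0.198  1.593 -0.014  1.31  -0.052] zaxis [ 0.037 -0.02  -0.999]
drive_face 0.62 [106.1 321.6] [0.5551 0.0447 0.108 ]
finger_post 0.77 [251.7 425. ] [ 0.6369 -0.0972  0.13  ]
pivot_cap 0.69 [269.8 369.3] [ 0.5884 -0.1331  0.094 ]
idler_face 0.56 [193.1 402.6] [ 0.6245 -0.045   0.104 ]
straightedge 0.68 [191.7 323.4] [ 0.548  -0.0323  0.108 ]
```

View pics/wrist8.png

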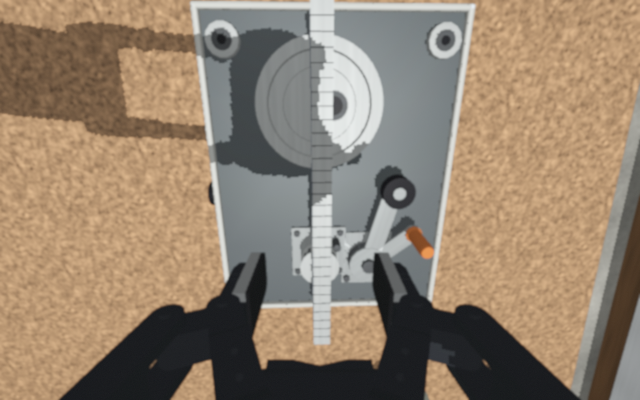

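```bash
python3 - <<'E'
from h import *
st=manip.get_state();im=eyes.get_image('wrist'); st=manip.get_state()
f=cv2.cvtColor(im['frame'],cv2.COLOR_RGB2GRAY)
a=ray_z(im,(20,(310.5+334.5)/2),.14,st);b=ray_z(im,(338,(313.5+330.5)/2),.14,st)
print(a,b, np.degrees(np.arctan2(a[1]-b[1],a[0]-b[0])))
print('far end',ray_z(im,(0,322),.14,st),'near end',ray_z(im,(344.5,322),.14,st))
def off(p):
    d=(a-b)[:2]/np.linalg.norm((a-b)[:2]); n=np.array([d[1],-d[0]]); return (p[:2]-b[:2])@n
for rc in [(100,(255+384)/2),(106.1,321.6),(266,319)]:
    p=ray_z(im,rc,.108,st); print(p,off(p)*1000)
l=ray_z(im,(100,255),.108,st); r=ray_z(im,(100,384),.108,st); print(np.linalg.norm(l-r),off(l),off(r))
cv2.imwrite('pics/cr8.png',cv2.resize(im['frame'][210:300,270:450],(800,400),interpolation=2)[:,:,::-1])
# post fit
th=np.radians(-6.8); o=np.array([.5596,-.031]); c,s=np.cos(th),np.sin(th); Rm=np.array([[c,-s],[s,c]])
for n,p in dict(post=(40+60*np.cos(.6702),-95+60*np.sin(.6702)),piv=(40,-95),stop=(40,-35)).items(): print(n,o+Rm@np.array(p)/1000)
togo([.6387,-.098,.16],38.4+90-6.8)
E
```

```text
[0.5574761  0.10226937 0.14      ] [ 0.52584906 -0.17084229  0.14      ] 83.39442221683653
far end [0.5584716 0.1139736 0.14     ] near end [ 0.52491677 -0.17898179  0.14      ]
[0.55031789 0.05043414 0.108     ] -1.147880360919857
[0.55151716 0.04535814 0.108     ] 0.6273323134674208
[ 0.5311178  -0.10880282  0.108     ] -1.9028697035855187
0.10878973207515837 -0.055213508337820044 0.053575945682027656
post [ 0.63917406 -0.09862906]
piv [ 0.58807024 -0.13006788]
stop [ 0.59517448 -0.07048995]
togo [np.float64(106.9), np.float64(55.5), np.float64(78.7), np.float64(51.6)] tool x yaw -6.8 pos [ 0.5369 -0.0288  0.2347] q6 -0.05 t 19.3167 w 0.0557 F [ 0.8 -0.2  0.4]
```

View pics/cr8.png

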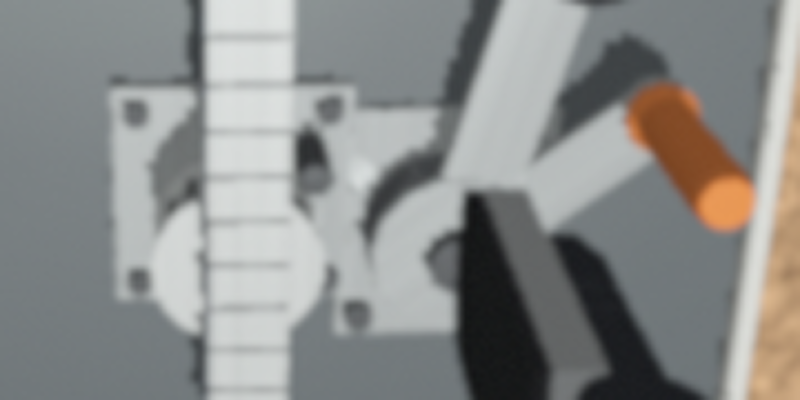

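```bash
python3 -m inch '[[0.3,20,10,0,0],[0.3,25,14,0,0],[0.3,25,14,0,0],[0.3,25,12,0,0]]'; python3 s.py 3; python3 q.py
python3 - <<'E'
from h import *
togo([.639,-.0985,.16])
E
```

```text
clock: 19.65
position: [0.6215, -0.0872, 0.2356]
ee_rot: [0.007, 0.998, -0.057, 0.01]
contact_force: [0.0, 0.6, 0.3]
width: 0.0556
19.8 [ 0.6221 -0.0877  0.2345] [ 0.0195  0.0122 -0.9997] yaw -6.61 F [ 0.3 -0.3 -0.3] w 0.056
q [-0.245  0.344  1.397 -0.01   1.38  -0.128] zaxis [ 0.018 -0.014 -1.   ]
togo [np.float64(16.6), np.float64(7.9), np.float64(74.9)] tool x yaw -6.6 pos [ 0.6221 -0.0877  0.2345] q6 -0.13 t 19.8 w 0.056 F [ 0.3 -0.3 -0.3]
```

```bash
python3 -m inch '[[0.3,16,8,36,0]]'; python3 s.py 2; python3 -m inch '[[0.3,5,0,32,0]]'; python3 s.py 3; python3 q.py
python3 - <<'E'
from h import *
togo([.639,-.0985,.11])
st=manip.get_state();im=eyes.get_image('wrist'); save(im,'wrist9')
for k,z in dict(finger_post=.13,idler_face=.104).items():
    for d in mark_of(im,k)[:1]: print(k,round(d['confidence'],2),np.round(d['point'],1),np.round(ray_z(im,d['point'],z,st),4))
print(proj(im,[.639,-.0985,.13],st))
E
```

```text
clock: 19.88
position: [0.6392, -0.0969, 0.206]
ee_rot: [0.007, 0.998, -0.057, 0.015]
contact_force: [1.3, 0.2, 1.6]
width: 0.0554
19.9833 [ 0.6352 -0.0977  0.1939] [ 0.0103  0.0113 -0.9999] yaw -6.64 F [-1.1  0.5 -0.8] w 0.0559
clock: 20.07
position: [0.6428, -0.0989, 0.1671]
ee_rot: [0.007, 0.998, -0.058, 0.009]
contact_force: [1.1, -0.5, 1.0]
width: 0.0559
20.2167 [ 0.6376 -0.0975  0.1597] [ 0.0028  0.01   -0.9999] yaw -6.63 F [0.5 0.2 0.3] w 0.0558
q [-0.254  0.422  1.461 -0.01   1.254 -0.135] zaxis [ 0.002 -0.01  -1.   ]
togo [np.float64(1.4), np.float64(0.3), np.float64(49.8)] tool x yaw -6.6 pos [ 0.6376 -0.0975  0.1597] q6 -0.14 t 20.2167 w 0.0558 F [0.5 0.2 0.3]
finger_post 0.94 [236.9 320.9] [ 0.6388 -0.0975  0.13  ]
idler_face 0.61 [152.3 283.7] [ 0.6202 -0.0462  0.104 ]
[321.45077434 238.33797255]
```

View pics/wrist9.png

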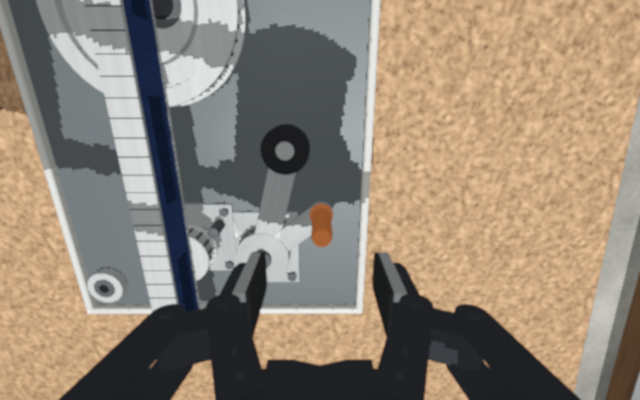

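```bash
python3 -m inch '[[0.3,2,1,25,0]]'; python3 s.py 2; python3 -m inch '[[0.3,3,0,22,0]]'; python3 s.py 3; python3 - <<'E'
from h import *
togo([.639,-.098,.105])
E
```

```text
clock: 20.45
position: [0.6467, -0.1005, 0.146]
ee_rot: [0.007, 0.998, -0.058, 0.012]
contact_force: [1.4, -0.5, 0.5]
width: 0.0556
20.55 [ 0.6418 -0.0995  0.1386] [ 0.0103  0.0112 -0.9999] yaw -6.61 F [ 0.1  0.4 -0.2] w 0.0554
clock: 20.63
position: [0.6475, -0.1006, 0.122]
ee_rot: [0.007, 0.998, -0.058, 0.009]
contact_force: [2.4, -0.7, 1.0]
width: 0.0557
20.7833 [ 0.6441 -0.0998  0.1169] [ 0.0082  0.0109 -0.9999] yaw -6.61 F [-0.3  0.   0.6] w 0.0554
togo [np.float64(-5.3), np.float64(-1.4), np.float64(11.8)] tool x yaw -6.6 pos [ 0.6441 -0.0998  0.1169] q6 -0.14 t 20.7833 w 0.0554 F [-0.3  0.   0.6]
```

```bash
python3 -m inch '[[0.3,-6,-1.5,13,0]]'; python3 s.py 3; python3 -m inch '[[-1,0,0,0,0]]' 50; python3 s.py 5; python3 s.py 3
```

```text
clock: 20.87
position: [0.6417, -0.0987, 0.1077]
ee_rot: [0.007, 0.998, -0.058, 0.008]
contact_force: [0.4, -0.6, 0.6]
width: 0.0555
21.0167 [ 0.638  -0.0976  0.1047] [ 0.0078  0.0108 -0.9999] yaw -6.6 F [ 0.9  0.3 -0.4] w 0.0554
clock: 21.1
position: [0.6386, -0.0978, 0.1061]
ee_rot: [0.006, 0.998, -0.058, 0.004]
contact_force: [0.1, -1.0, 0.6]
width: 0.0446
21.35 [ 0.6392 -0.0979  0.1059] [ 0.0108  0.0111 -0.9999] yaw -6.6 F [1.  0.3 2.1] w 0.0122
21.5 [ 0.6392 -0.0979  0.1058] [ 0.0107  0.0112 -0.9999] yaw -6.6 F [ 2.2 -0.   4.7] w 0.0122
```

```bash
cat > arm.py <<'E'
from h import *
import sys
for i in range(int(sys.argv[1])): im=eyes.get_image('wrist')
st=manip.get_state(); p=st['position'][:2]*1000
th=np.radians(-6.8); c,s=np.cos(th),np.sin(th); Rm=np.array([[c,-s],[s,c]])
# pivot from grip centre at rest (639.2,-97.9)
piv=np.array([639.2,-97.9])-Rm@[47.02,37.27]
r=Rm.T@(p-piv); print(round(st['clock'],2),'rel shaker',r.round(1),'rad',np.hypot(*r).round(1),'phi',np.degrees(np.arctan2(r[1],r[0])).round(1),'z',st['position'][2].round(4),'F',st['contact_force'].round(1),'M',st['moment'].round(2),'w',st['width'].round(4),'tilt',tool(st)[2].round(3),'effort',st['effort'].round(1)[[0,5]])
E
python3 arm.py 0; python3 -m inch '[[-1,-4.2,-4.7,0,0],[-1,-4.6,-4.2,0,0]]'; python3 arm.py 2
```

```text
clock: 21.67
position: [0.6355, -0.0919, 0.106]
ee_rot: [0.009, 0.998, -0.057, 0.009]
contact_force: [6.3, -4.4, -2.2]
width: 0.0122Traceback (most recent call last):
  File "arm.py", line 8, in <module>
    r=Rm.T@(p-piv); print(round(st['clock'],2),'rel shaker',r.round(1),'rad',np.hypot(*r).round(1),'phi',np.degrees(np.arctan2(r[1],r[0])).round(1),'z',st['position'][2].round(4),'F',st['contact_force'].round(1),'M',st['moment'].round(2),'w',st['width'].round(4),'tilt',tool(st)[2].round(3),'effort',st['effort'].round(1)[[0,5]])
                                                                                                                                                                                                                                                  ^^^^^^^^^^^^^^^^^
AttributeError: 'float' object has no attribute 'round'
Traceback (most recent call last):
  File "arm.py", line 8, in <module>
    r=Rm.T@(p-piv); print(round(st['clock'],2),'rel shaker',r.round(1),'rad',np.hypot(*r).round(1),'phi',np.degrees(np.arctan2(r[1],r[0])).round(1),'z',st['position'][2].round(4),'F',st['contact_force'].round(1),'M',st['moment'].round(2),'w',st['width'].round(4),'tilt',tool(st)[2].round(3),'effort',st['effort'].round(1)[[0,5]])
                                                                                                                                                                                                                                                  ^^^^^^^^^^^^^^^^^
AttributeError: 'float' object has no attribute 'round'
```

```bash
sed -i "s/st\['width'\].round(4)/round(st['width'],4)/" arm.py; python3 arm.py 1
```

```text
21.82 rel shaker [42.5 42.9] rad 60.4 phi 45.2 z 0.106 F [ 5.  -4.  -1.7] M [-0.34 -0.57  0.16] w 0.0117 tilt [ 0.02   0.018 -1.   ] effort [1.7 0.2]
```

```bash
python3 -m inch '[[-1,-6,-5,0,0],[-1,-6.3,-4.6,0,0],[-1,-6.6,-4,0,0]]'; python3 arm.py 2
```

```text
clock: 22.07
position: [0.6265, -0.0808, 0.1058]
ee_rot: [0.013, 0.998, -0.056, 0.018]
contact_force: [6.9, -2.9, -1.6]
width: 0.0122
22.17 rel shaker [30.9 54. ] rad 62.2 phi 60.2 z 0.1058 F [ 4.5 -0.6 -1.3] M [ 0.22 -0.33 -0.06] w 0.0122 tilt [ 0.036  0.022 -0.999] effort [ 0. -0.]
```

```bash
python3 -m inch '[[-1,-7,-2.2,0,0],[-1,-7,-2.2,0,0],[-1,-7,-1.6,0,0]]'; python3 arm.py 2
```

```text
clock: 22.42
position: [0.6157, -0.0722, 0.1058]
ee_rot: [0.013, 0.998, -0.056, 0.029]
contact_force: [10.2, 2.9, -6.4]
width: 0.0119
22.52 rel shaker [19.1 60.8] rad 63.7 phi 72.5 z 0.1058 F [ 7.1  1.1 -1.2] M [ 0.4  -0.48  0.06] w 0.0119 tilt [ 0.056  0.021 -0.998] effort [-1.2  0.1]
```

```bash
python3 -m inch '[[-1,-9,0.5,0,0]]'; python3 arm.py 2;  python3 -m inch '[[-1,-7,0.5,0,0]]'; python3 arm.py 2
```

```text
clock: 22.6
position: [0.6108, -0.0694, 0.1058]
ee_rot: [0.011, 0.998, -0.057, 0.033]
contact_force: [13.3, 8.3, -3.1]
width: 0.0122
22.7 rel shaker [13.7 62.8] rad 64.3 phi 77.7 z 0.1058 F [11.1  4.7 -3.9] M [ 0.95 -1.01  0.3 ] w 0.0123 tilt [ 0.064  0.017 -0.998] effort [-4.2  0.2]
clock: 22.78
position: [0.6071, -0.0673, 0.1057]
ee_rot: [0.009, 0.998, -0.057, 0.036]
contact_force: [8.7, 2.1, -3.0]
width: 0.012
22.88 rel shaker [ 9.7 64.3] rad 65.0 phi 81.4 z 0.1057 F [ 9.2  4.5 -2.4] M [ 0.77 -0.73  0.19] w 0.0121 tilt [ 0.071  0.014 -0.997] effort [-3.1  0.1]
```

```bash
python3 - <<'E'
from h import *
st=manip.get_state();im=eyes.get_image('wrist'); save(im,'wrist10')
im=eyes.get_image('scene'); c=cv2.resize(im['frame'][160:250,250:390],(800,514),interpolation=2); cv2.imwrite('pics/sc10.png',c[:,:,::-1])
E
```

```text
(no output)
```

View pics/wrist10.png

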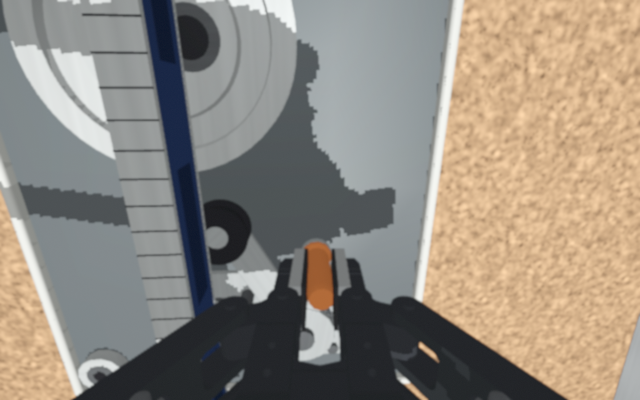

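View pics/sc10.png

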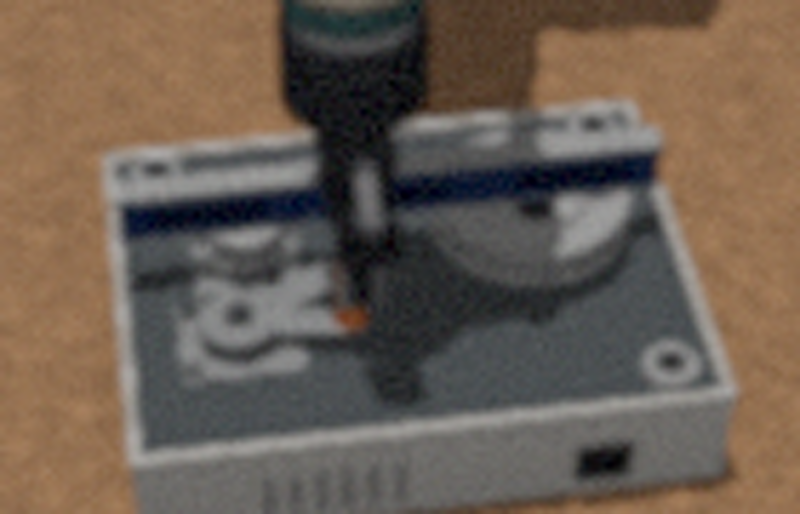

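```bash
python3 -m inch '[[-1,-8,-1,0,0]]'; python3 arm.py 2;  python3 -m inch '[[-1,-8,-0.5,0,0]]'; python3 arm.py 2
```

```text
clock: 23.07
position: [0.6022, -0.0652, 0.1056]
ee_rot: [0.009, 0.998, -0.057, 0.039]
contact_force: [7.2, -5.6, 1.0]
width: 0.0123
23.17 rel shaker [ 4.8 65.5] rad 65.6 phi 85.8 z 0.1057 F [ 9.  -0.9 -2.4] M [ 0.06 -0.53  0.18] w 0.0122 tilt [ 0.078  0.014 -0.997] effort [-0.3  0.2]
clock: 23.25
position: [0.5973, -0.0638, 0.1056]
ee_rot: [0.009, 0.997, -0.057, 0.043]
contact_force: [8.8, -1.4, -0.1]
width: 0.0123
23.35 rel shaker [ 0.6 66.2] rad 66.2 phi 89.5 z 0.1056 F [10.1 -0.3 -4.2] M [ 0.19 -0.72  0.15] w 0.0119 tilt [ 0.086  0.014 -0.996] effort [-0.4  0.1]
```

```bash
python3 -m inch '[[-1,-7,0,0,0]]'; python3 arm.py 3;  python3 -m inch '[[-1,-6,0,0,0]]'; python3 arm.py 3
```

```text
clock: 23.43
position: [0.5963, -0.0636, 0.1058]
ee_rot: [0.01, 0.997, -0.057, 0.049]
contact_force: [21.7, -3.2, -13.3]
width: 0.012
23.58 rel shaker [ 0.6 66.2] rad 66.2 phi 89.5 z 0.1057 F [17.1 -0.  -9.4] M [ 0.08 -1.47  0.18] w 0.0123 tilt [ 0.1    0.014 -0.995] effort [-0.4  0.2]
clock: 23.67
position: [0.5967, -0.0637, 0.1057]
ee_rot: [0.01, 0.997, -0.057, 0.055]
contact_force: [14.1, -0.5, -6.6]
width: 0.0123
23.82 rel shaker [ 0.7 66.2] rad 66.2 phi 89.4 z 0.1058 F [16.3 -1.4 -8.2] M [ 0.1  -1.12  0.18] w 0.0121 tilt [ 0.112  0.014 -0.994] effort [-0.4  0.1]
```

```bash
python3 - <<'E'
from h import *
im=eyes.get_image('wrist'); save(im,'wrist11'); st=manip.get_state()
for k,z in dict(idler_face=.104,finger_post=.13,straightedge=.108,drive_face=.108).items():
    for d in mark_of(im,k)[:1]: print(k,round(d['confidence'],2),np.round(d['point'],1),np.round(ray_z(im,d['point'],z,st),4))
th=np.radians(-6.8); c,s=np.cos(th),np.sin(th); print('idler expected',np.array([.5596,-.031])+np.array([[c,-s],[s,c]])@[-.015,-.0225])
a=eyes.get_image('scene'); b=eyes.get_image('top')
A=cv2.resize(a['frame'][160:250,255:385],(800,554),interpolation=2); cv2.imwrite('pics/sc11.png',A[:,:,::-1])
B=cv2.resize(b['frame'][150:255,245:380],(771,600),interpolation=2); cv2.imwrite('pics/tp11.png',B[:,:,::-1])
E
python3 arm.py 0
```

```text
finger_post 0.71 [349. 315.] [ 0.5879 -0.0981  0.13  ]
straightedge 0.95 [228.2 207. ] [ 0.5447 -0.0344  0.108 ]
idler expected [ 0.54204143 -0.05156566]
24.17 rel shaker [ 0.7 66.2] rad 66.2 phi 89.4 z 0.1057 F [16.2 -1.2 -7.5] M [ 0.04 -1.15  0.24] w 0.0123 tilt [ 0.112  0.014 -0.994] effort [-0.4  0.1]
```

View pics/wrist11.png

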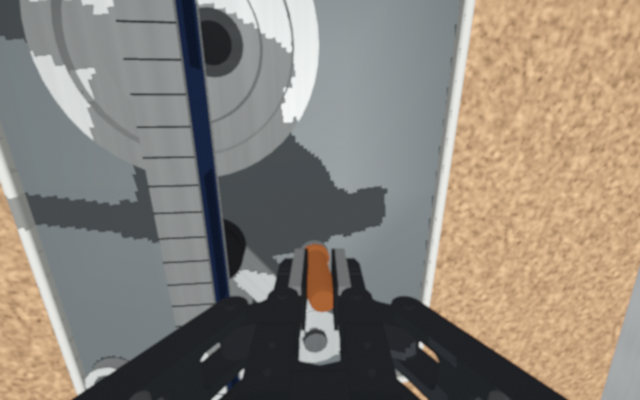

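View pics/sc11.png

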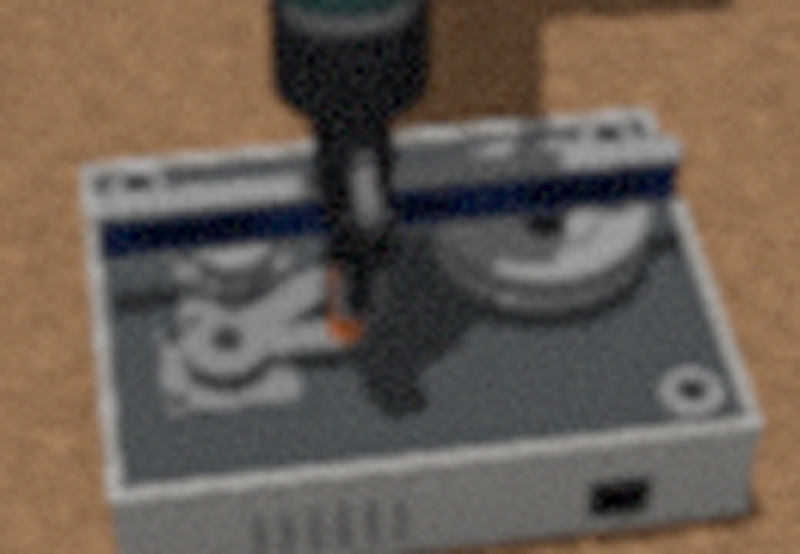

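View pics/tp11.png

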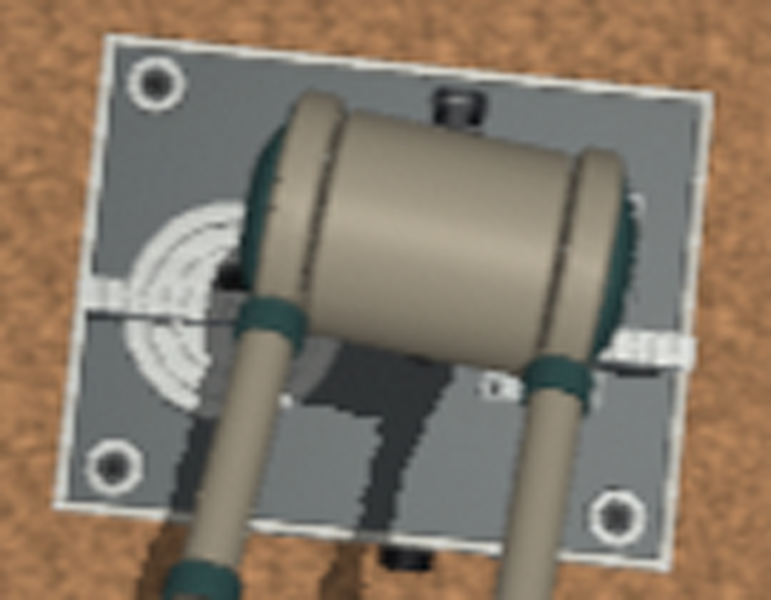

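```bash
python3 - <<'E'
from h import *
im=eyes.get_image('wrist'); st=manip.get_state()
print('right edge expected',proj(im,[.5579,-.0535,.104],st),'pixel->',ray_z(im,(250,245),.104,st)[:2])
th=np.radians(-6.8); c,s=np.cos(th),np.sin(th); Rm=np.array([[c,-s],[s,c]]);o=np.array([.5596,-.031])
q=Rm.T@(ray_z(im,(250,245),.104,st)[:2]-o); print('edge in shaker',q)
I=im['frame'].copy()
for ang in (90,88,86,80):
    a=np.radians(ang+37.2); ctr=np.array([.040,-.095])+.091*np.array([np.cos(a),np.sin(a)])
    pts=np.array([proj(im,[*(o+Rm@(ctr+.016*np.array([np.cos(t),np.sin(t)]))),.104],st) for t in np.linspace(0,6.28,60)])
    cv2.polylines(I,[pts.astype(int)],True,{90:(255,0,0),88:(0,255,0),86:(255,255,0),80:(0,255,255)}[ang],1)
cv2.imwrite('pics/ov.png',cv2.resize(I[170:330,130:370],(780,520),interpolation=2)[:,:,::-1])
E
```

```text
right edge expected [243.12653257 254.41022868] pixel-> [ 0.55933614 -0.05113372]
edge in shaker [ 0.00212191 -0.02002334]
```

View pics/ov.png

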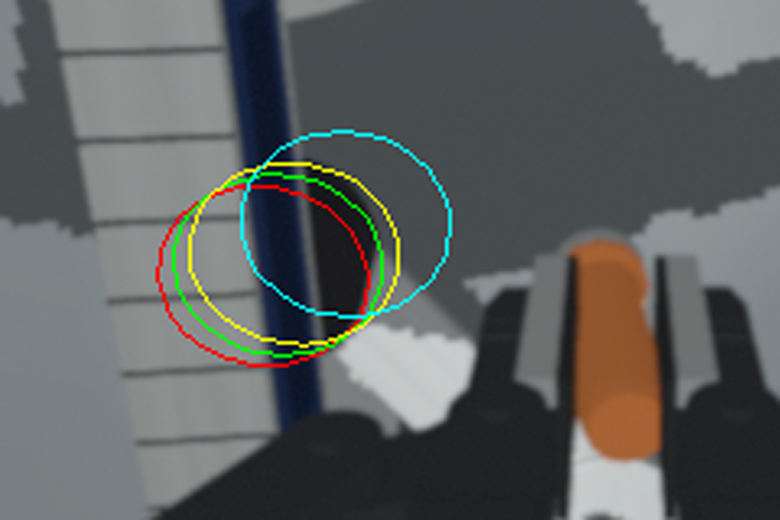

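```bash
python3 -m inch '[[-1,-8,0,0,0]]'; python3 arm.py 3; python3 s.py 1
```

```text
clock: 24.3
position: [0.5966, -0.0637, 0.1059]
ee_rot: [0.011, 0.996, -0.057, 0.063]
contact_force: [21.9, -1.9, -10.9]
width: 0.0125
24.45 rel shaker [ 0.7 66.2] rad 66.2 phi 89.4 z 0.1058 F [ 20.1  -0.5 -10.3] M [ 0.08 -1.53  0.25] w 0.0122 tilt [ 0.128  0.014 -0.992] effort [-0.6  0.2]
24.5 [ 0.5967 -0.0637  0.1058] [ 0.1273  0.0139 -0.9918] yaw -6.53 F [ 20.4  -1.6 -10.1] w 0.012
```

```bash
python3 - <<'E'
from h import *
im=eyes.get_image('wrist'); st=manip.get_state()
for d in mark_of(im,'straightedge')[:1]: print(d['confidence'],ray_z(im,d['point'],.108,st))
print(st['contact_force'].round(1),st['clock']); print(manip.sign_off())
E
```

```text
0.81 [ 0.54364297 -0.03525854  0.108     ]
[19.4 -2.1 -9.6] 24.55
the job is handed in; nothing more can be done
None
```

I laid the straightedge on its narrow edge across both pulleys and let go. I then swung the tensioner arm to its stop and handed the job in at 24.6 s, still gripping the orange post.

**Straightedge**
- It touched down gently, and the contact force rose without any further travel. I opened the fingers and lifted clear.
- Pictures right after release put it within about 2 mm of the line of the shaft centres, reaching past both. Its middle read within about 2 mm of the same place just before hand-in.
- I judged that it lies flush from the touchdown and the pictures; I did not measure that directly.

**Tensioner**
- The post stayed gripped for the whole swing, so the arm was never free to snap back.
- Three further pushes at the end moved the gripper less than 1 mm, while the sideways force rose from about 10 N to 20 N. I took that as the stop.
- The idler outline in the wrist picture fits 88–90° within calibration error; 90° is the stop.

**Checks that were off or disagreed**
- The gripper tilted about 7° while pushing, although the grip held.
- Its path ran at about 66 mm from my estimated pivot instead of 60 mm, so either that estimate or the post's seat in the pads is a few millimetres off.
- The network did not report the idler in the last picture I asked it about, so I checked the idler by eye against a drawn outline.

The tub, jar and beaker were not touched.

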